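Jog the bench polisher

TASK

The polisher's felt wheel has to be inched round before use: tilt the red-knobbed spring lever on the grey polishing machine well over towards its green mark, hold it there for about two seconds, then let it come back upright by itself and clear away from it. Do not tilt it towards the orange mark, and leave the black-knobbed lever on the blue rolling mill alone.

Things in the scene. Friction and masses are not known exactly. Their poses are not given: they have to be found in the camera images.
- polisher: Grey bench polisher, fixed, turned up to 30 deg. Base 170 (x) x 150 (y) x 50 mm; origin centre of underside, x to its back, y to its left. At the back a motor along y, front at x = 3 mm, top 110 mm high, pale 70 mm felt wheel and tip at its +y end out to y = 145 mm. Jog lever in front: pivot at x = -50, y = 0, z = 55 mm. Deck discs beside it: green y = +52, orange y = -52 mm.
- polisher_jog (a joint): Angle of the red-knobbed jog lever on the grey polisher, rad. 0 is upright, where a spring returns it when let go; positive tilts towards the green disc (machine +y), negative towards the orange disc. Stops at -0.6 and +0.6. Spring 0.5 N m/rad: about 4 N sideways at the knob holds it at 0.5 rad.
- polisher_knob (a point): Centre of the red ball knob (28 mm diameter) on the polisher's jog lever, 65 mm from the pivot, so 120 mm above the bench when upright; swings with the lever in the machine's y-z plane. Stem below it: steel rod, 8 mm diameter. Axes are the machine's when upright and tilt with the lever.
- mill_knob (a point): Centre of the black ball knob (28 mm) of a like spring lever, 120 mm above the bench, on the blue rolling mill (170 x 150 mm base, two steel rolls between blue side plates 60 mm behind the knob, 162 mm high; green and orange discs flank this lever too). The mill stands left or right of the polisher. To be left alone.

How it is judged (in metres and radians):
On the way:
1. the red-knobbed lever is tilted more than 0.35 rad (20 degrees) towards the green disc and held there for 1.5 s (value of joint polisher_jog above 0.35 rad), for 1.5 s.
At the end, for the whole second after the job is handed in: The red-knobbed lever stands upright again, within 0.1 rad (6 degrees), and at rest, and the black knob is where it was at the start, within 12 mm (value of joint polisher_jog between -0.1 and 0.1 rad and distance of mill_knob from where it was at the start of the episode below 0.012 m and velocity of joint polisher_jog between -0.1 and 0.1 rad/s); the robot touches nothing.
It fails at once if the red-knobbed lever is tilted more than 0.25 rad (14 degrees) towards the orange disc (value of joint polisher_jog below -0.25 rad).
It fails at once if the black knob is moved more than 15 mm (distance of mill_knob from where it was at the start of the episode above 0.015 m).
It also fails if it takes over 35 s, if anything falls off the work surface, if the arm or the gripper's body presses on something with over 40 N, if the wrist force passes 120 N, or if a joint passes its speed limit or range.

ROBOT

A 7-joint arm with a two-finger parallel gripper is mounted at the origin on the work surface. World frame = base frame: x ahead of the robot, y to its left, z up, the work surface at z = 0. Lengths are in mm, angles in rad, forces in N, time in s.
With the tool pointing down it reaches from about 400 to 875 mm from the base axis. Payload 4.4 kg.
Tool frame: the origin (TCP) lies at the very end of the fingers, on their centre line; the grasp point (between the pads) lies 19 mm behind it; z points along the fingers, y is the line along which they close (so a half turn about z gives the same grasp; the last joint's range is limited). The gripper opens to 85 mm and grips with 20 to 120 N. Pads are 22 mm wide; open, the fingers measure 114 mm over their backs; the gripper's body (76 mm by 85 mm) begins 54 mm behind the grasp point. The pads swing forward as they close: fully open they stand 13 mm farther back than shut.
Start: joints at [1.129, 0.628, 0.038, 1.517, -0.027, 0.996, -0.02], TCP at [238.589, -604.643, 231.313] pointing down, gripper open.
Joint ranges: [-3.06, 3.06], [-0.37, 2.12], [-1.25, 1.32], [0.18, 2.47], [-1.1, 4.24], [0.23, 1.98], [-2.94, 2.94]. Speed limits (rad/s): [2.57, 2.57, 3.14, 3.14, 3.14, 3.14, 3.14].

INTERFACE

Orientations are given as [roll, pitch, yaw] about the fixed x, y, z axes, in that order (R = Rz(yaw) Ry(pitch) Rx(roll)).
In Python, from cell import read_state, get_image, camera_info, finish_job gives the robot as it stands.
- The arm moves only by the tool play_rows, never from a script. Its argument "deltas" is one flat list of numbers, 7 for each row, row after row: the shift along the tool's x, y, z in mm, then the turn, a rotation vector about the tool's x, y, z in rad, then the opening, from 0 (shut) to 1 (fully open). In form: [dx, dy, dz, ax, ay, az, grip, dx, dy, dz, ax, ay, az, grip, ...]. A call has 1 to 10 rows; each row is the pose to reach, as a shift and turn from the pose commanded when the call began, along the tool's axes at that moment; what a row does not reach only later rows make up. A row lasts 1/8 s, in which the tool goes at most 62.5 mm and 10.7 degrees, less where a joint would pass 70% of its speed; a pose out of reach is approached as far as the arm can. A call with a gripper value outside its range is refused whole. The fingers move at their own pace and stop on an object; the grip force is fixed at half the most. Time passes only in rows, so rows that repeat a pose let the fingers close. It gives the time, the measured TCP pose, the force, the opening and the grip force at its end, in the units of the state.
- read_state(): the state, without advancing time (a new reading comes with each control period).
- get_image(name): name is "scene" or "side" or "wrist"; returns the picture (384x512x3 uint8, red, green, blue); there is no depth.
- camera_info(name): a dict with "fx", "fy", "cx", "cy" (pixels), "T" (4x4, takes a point from camera to world coordinates). Camera axes: x right, y down, z forward; pixel columns grow to the right and rows downward; lengths in mm; the calibration is good to about 2 mm. A picture is of the moment at which its call begins: read the wrist's pose just before it. camera_info takes no time and is no camera call; for the wrist camera it gives the pose at the moment of the call.
- finish_job(): hands the job in; it is judged then, once.
The state is a dict: "clock": time; "qpos": joint angles; "qd": joint speeds; "tau": joint torques, N m; "eef_pos": TCP position; "tool_rot": TCP orientation; "force": force on the tool from outside, world axes, zero at the start; "torque": the same for the moment, N m; "width": finger opening in mm; "gripper_force": force on a finger pad.
Only numpy, scipy, OpenCV 4.12 (cv2) and the standard library are available. Lean on these libraries where they do the work, as an engineer would, in place of code of your own. Each camera call takes 0.05 s, during which the arm holds its last target. There are 200 camera calls.

## Working session

There is one attempt and no reset: what is moved stays moved. The work goes in short steps, Python scripts to look and compute and a tool call to move; the robot and the scene stay as the last step left them, time stands still between calls to the robot, and variables do not carry over. Pictures are saved under pics/ and viewed, at most 10 in all, crops included, and the job is handed in when it is done.

Besides the shell and the picture viewer there is one more tool, called after "Request:" as name(argument=value, ...) on one line, values as JSON. play_rows: Moves the arm, as the interface text tells. Its arguments: {"type":"object","properties":{"deltas":{"type":"array"}},"required":["deltas"]}

```bash
mkdir -p pics
python3 - <<'E'
from cell import *
import cv2,numpy as np
for n in("scene","side"):
    im=get_image(n); cv2.imwrite(f"pics/{n}0.png",im[:,:,::-1]); c=camera_info(n); print(n,c["fx"],c["cx"],c["cy"],np.round(c["T"],3).tolist())
s=read_state();print(s["clock"],s["eef_pos"],s["tool_rot"],s["width"])
E
```

```text
scene 427.068917956357 261.8167328014101 192.69422053591785 [[0.72, 0.574, -0.39, 831.8], [0.694, -0.594, 0.407, -323.496], [0.002, -0.563, -0.826, 790.305], [0.0, 0.0, 0.0, 1.0]]
side 354.66288466143646 253.88553628534274 194.8690939389141 [[-0.821, -0.309, 0.479, 108.157], [-0.57, 0.44, -0.694, 581.055], [0.004, -0.843, -0.538, 580.053], [0.0, 0.0, 0.0, 1.0]]
0.1 [ 238.35479455 -604.13224522  230.50491513] [-3.13992300e+00  4.68798476e-05  3.75773509e-01] 85.13293885341078
```

View pics/scene0.png

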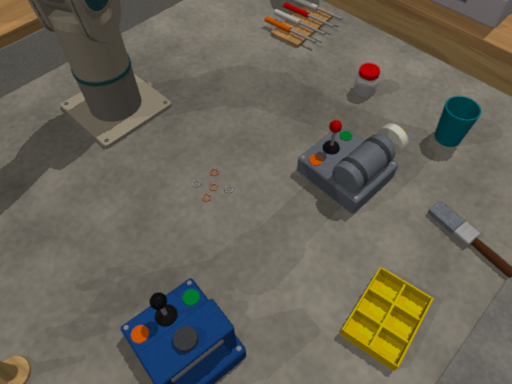

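View pics/side0.png

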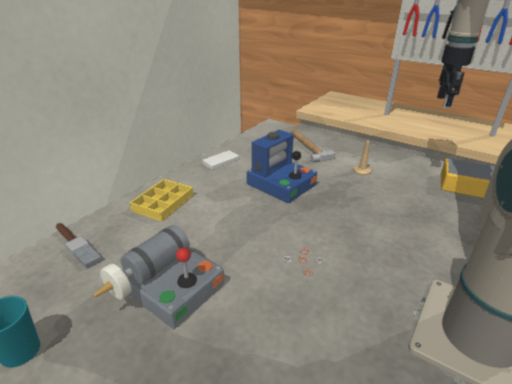

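The scene view shows the polisher's red knob at about (336,127), with the green disc at (346,136) and the orange disc at (316,160). The mill's black knob is at about (158,300). In the side view the red knob is at (183,255), green at (167,297) and orange at (205,267).

```bash
cat > h.py <<'E'
import cv2,numpy as np
from cell import *
def blob(im,kind,near,r=16):
    h=cv2.cvtColor(im,cv2.COLOR_RGB2HSV).astype(int);H,S,V=h[...,0],h[...,1],h[...,2]
    m={'red':((H<5)|(H>174))&(S>170)&(V>60),'green':(H>50)&(H<80)&(S>130),'orange':(H>6)&(H<18)&(S>170),'black':V<45}[kind]
    yy,xx=np.mgrid[:384,:512]; m&=np.hypot(xx-near[0],yy-near[1])<r
    return np.array([xx[m].mean(),yy[m].mean()]),m.sum()
def ray(n,p):
    c=camera_info(n);T=np.array(c["T"]);d=T[:3,:3]@[(p[0]-c["cx"])/c["fx"],(p[1]-c["cy"])/c["fy"],1];return T[:3,3],d/np.linalg.norm(d)
def plane(n,p,z):
    o,d=ray(n,p);return o+d*(z-o[2])/d[2]
def tri(p,q):
    A=0;b=0
    for o,d in(ray("scene",p),ray("side",q)):
        P=np.eye(3)-np.outer(d,d);A=A+P;b=b+P@o
    return np.linalg.solve(A,b)
E
python3 - <<'E'
from h import *
a=get_image("scene");b=get_image("side")
np.set_printoptions(precision=1,suppress=True)
for k,p,q,z in(('red',(336,127),(183,255),120),('green',(346,136),(167,297),50),('orange',(316,160),(205,267),50)):
    u,n=blob(a,k,p,11);v,m=blob(b,k,q,11);print(k,u,n,v,m,tri(u,v),plane("scene",u,z),plane("side",v,z))
print('mill',tri((158,300),(296,155)),plane("scene",(158,300),120))
s=read_state();c=camera_info("wrist");print(np.array(c["T"]))
E
```

```text
red [335.3 125.7] 119 [181.8 253.9] 92 [509.5 239.2 121. ] [508.4 239.3 120. ] [511.2 239.  120. ]
green [345.5 135.3] 97 [166.7 296.3] 45 [510.5 290.5  50.5] [510.2 290.9  50. ] [510.9 290.2  50. ]
orange [315.1 159.6] 111 [206.2 265. ] 41 [505.5 184.5  51.7] [505.8 186.8  50. ] [505.4 182.4  50. ]
mill [ 540.8 -262.   120.2] [ 540.5 -262.1  120. ]
[[   0.4   -0.9   -0.3  303.6]
 [  -0.9   -0.4   -0.1 -578.3]
 [  -0.     0.3   -1.   374. ]
 [   0.     0.     0.     1. ]]
```

Request:
play_rows(deltas=[41, -33, -8, 0, 0, 0.02, 1, 82, -65, -16, 0, 0, 0.04, 1, 123, -98, -24, 0, 0, 0.06, 1, 164, -130, -32, 0, 0, 0.08, 1, 205, -163, -40, 0, 0, 0.1, 1, 246, -196, -40, 0, 0, 0.12, 1, 287, -228, -40, 0, 0, 0.14, 1, 328, -261, -40, 0, 0, 0.16, 1, 369, -293, -40, 0, 0, 0.18, 1, 410, -326, -40, 0, 0, 0.2, 1])

```text
clock: 1.45
eef_pos: [501.0, -149.5, 271.4]
tool_rot: [3.141, -0.0, 0.175]
force: [0.7, -0.6, 0.6]
width: 85.2
gripper_force: 0.0
```

Request:
play_rows(deltas=[9, -45, 0, 0, 0, 0.03, 1, 18, -90, 0, 0, 0, 0.06, 1, 27, -135, 0, 0, 0, 0.09, 1, 36, -180, 0, 0, 0, 0.12, 1, 45, -225, 10, 0, 0, 0.15, 1, 54, -270, 20, 0, 0, 0.18, 1, 63, -315, 30, 0, 0, 0.2, 1, 72, -360, 40, 0, 0, 0.223, 1, 76, -381, 40, 0, 0, 0.223, 1, 76, -381, 40, 0, 0, 0.223, 1])

```text
clock: 2.7
eef_pos: [508.4, 238.5, 231.3]
tool_rot: [3.142, 0.0, -0.044]
force: [0.3, -1.6, 0.4]
width: 85.1
gripper_force: 0.0
```

Run:
```python
from h import *
np.set_printoptions(precision=1,suppress=True)
s=read_state();print(s["eef_pos"],s["tool_rot"],s["clock"])
c=camera_info("wrist");im=get_image("wrist");cv2.imwrite("pics/w1.png",im[:,:,::-1])
u,n=blob(im,'red',(256,192),400);print(u,n,plane("wrist",u,120))
```

```text
[508.4 238.5 231.3] [ 3.1  0.  -0. ] 2.7
[ 94.7 239.4] 2775 [473.4 374.8 120. ]
```

View pics/w1.png

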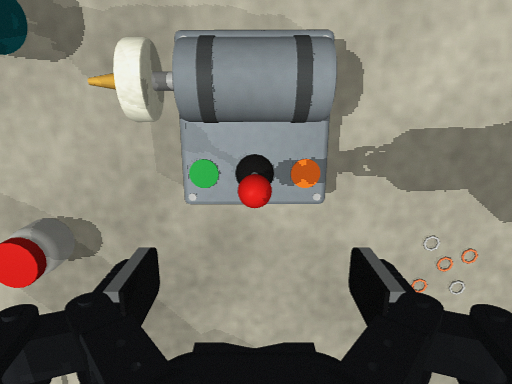

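The wrist view shows the knob at (255,190), centred between the fingers. Green is at (204,173) and orange at (306,173), so the tool is square to the machine. The red average was pulled off by the jar lid at bottom left, so I'll redo it on the knob alone.

Run:
```python
from h import *
im=get_image("wrist")
u,n=blob(im,'red',(255,190),25);print(u,n,plane("wrist",u,120),plane("wrist",(204,173),50),plane("wrist",(306,173),50))
```

```text
[251.74915636 191.11586052] 889 [510.13194816 237.0940579  120.        ] [512.9928241  286.46786736  50.        ] [507.82903678 181.4399914   50.        ]
```

Request:
play_rows(deltas=[2, 0, 35, 0, 0, 0, 1, 2, 0, 70, 0, 0, 0, 1, 2, 0, 105, 0, 0, 0, 1, 2, 0, 130, 0, 0, 0, 1, 2, 0, 141, 0, 0, 0, 1, 2, 0, 141, 0, 0, 0, 1])

```text
clock: 3.55
eef_pos: [510.9, 236.0, 90.4]
tool_rot: [3.141, 0.0, -0.049]
force: [0.0, 0.2, -0.7]
width: 85.6
gripper_force: 0.0
```

Request:
play_rows(deltas=[0, -12, 0, 0, 0, 0, 1, 0, -24, 0, 0, 0, 0, 1, 0, -32, 0, 0, 0, 0, 1, 0, -40, 0, 0, 0, 0, 1, 0, -48, 0, 0, 0, 0, 1, 0, -54, 0, 0, 0, 0, 1, 0, -58, 0, 0, 0, 0, 1, 0, -58, 0, 0, 0, 0, 1])

```text
clock: 4.55
eef_pos: [512.9, 294.6, 89.7]
tool_rot: [3.14, 0.001, -0.048]
force: [0.2, -4.7, -3.0]
width: 85.7
gripper_force: 2.1
```

Run:
```python
from h import *
np.set_printoptions(precision=2,suppress=True)
s=read_state();print(s["eef_pos"],s["force"],s["clock"])
im=get_image("wrist");cv2.imwrite("pics/w2.png",im[:,:,::-1])
a=get_image("side");cv2.imwrite("pics/s2.png",cv2.resize(a[200:350,80:280,::-1],None,fx=3,fy=3))
```

```text
[512.92 294.6   89.68] [ 0.17 -4.73 -2.96] 4.55
```

View pics/s2.png

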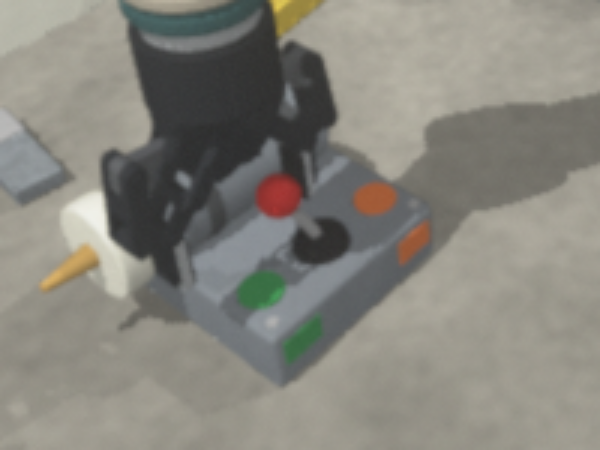

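View pics/w2.png

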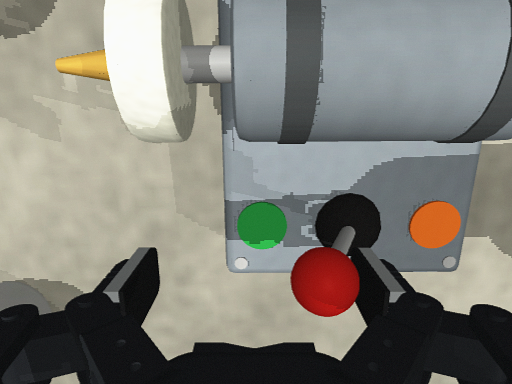

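The side crop shows the knob tilted towards green at full-image pixel (173,265), with the pad against its orange side. The wrist view agrees, with the knob at (326,281). I'll check the angle, then hold.

Run:
```python
from h import *
b=get_image("side")
v,m=blob(b,'red',(173,265),10);print(v,m,plane("side",v,112),read_state()["force"],read_state()["clock"])
```

```text
[172.05 265.3 ] 80 [510.76112097 266.25312333 112.        ] [-0.22556498 -4.24160455 -2.68877027] 4.7
```

Request:
play_rows(deltas=[0, -2, 0, 0, 0, 0, 1, 0, -2, 0, 0, 0, 0, 1, 0, -2, 0, 0, 0, 0, 1, 0, -2, 0, 0, 0, 0, 1, 0, -2, 0, 0, 0, 0, 1, 0, -2, 0, 0, 0, 0, 1, 0, -2, 0, 0, 0, 0, 1, 0, -2, 0, 0, 0, 0, 1, 0, -2, 0, 0, 0, 0, 1, 0, -2, 0, 0, 0, 0, 1])

```text
clock: 5.95
eef_pos: [513.0, 296.7, 90.1]
tool_rot: [3.141, 0.001, -0.048]
force: [-0.6, -3.5, -4.5]
width: 85.4
gripper_force: 2.5
```

Request:
play_rows(deltas=[0, 0, 0, 0, 0, 0, 1, 0, 0, 0, 0, 0, 0, 1, 0, 0, 0, 0, 0, 0, 1, 0, 0, 0, 0, 0, 0, 1, 0, 0, 0, 0, 0, 0, 1, 0, 0, 0, 0, 0, 0, 1, 0, 0, 0, 0, 0, 0, 1])

```text
clock: 6.82
eef_pos: [513.0, 296.7, 90.1]
tool_rot: [3.141, 0.001, -0.048]
force: [-0.3, -4.0, -3.9]
width: 85.5
gripper_force: 2.5
```

The knob has shifted about 28–30 mm, which is roughly 0.45–0.48 rad, and it has been held for over 2 s. Next I ease back to centre, let it settle, and lift.

Request:
play_rows(deltas=[0, 8, 0, 0, 0, 0, 1, 0, 16, 0, 0, 0, 0, 1, 0, 24, 0, 0, 0, 0, 1, 0, 32, 0, 0, 0, 0, 1, 0, 42, 0, 0, 0, 0, 1, 0, 52, 0, 0, 0, 0, 1, 0, 59, 0, 0, 0, 0, 1, 0, 59, 0, 0, 0, 0, 1, 0, 59, 0, 0, 0, 0, 1])

```text
clock: 7.95
eef_pos: [510.7, 238.9, 90.4]
tool_rot: [-3.141, -0.0, -0.047]
force: [-1.4, -0.1, 0.1]
width: 85.7
gripper_force: 0.0
```

Request:
play_rows(deltas=[0, 0, -30, 0, 0, 0, 1, 0, 0, -70, 0, 0, 0, 1, 0, 0, -110, 0, 0, 0, 1, 0, 0, -150, 0, 0, 0, 1, 0, 0, -170, 0, 0, 0, 1, 0, 0, -170, 0, 0, 0, 1, 0, 0, -170, 0, 0, 0, 1])

```text
clock: 8.82
eef_pos: [509.9, 238.4, 259.3]
tool_rot: [3.141, 0.002, -0.047]
force: [0.8, -0.2, -0.7]
width: 85.2
gripper_force: 0.0
```

Run:
```python
from h import *
a=get_image("scene");b=get_image("side")
u,_=blob(a,'red',(336,127),11);v,_=blob(b,'red',(183,255),11);print(u,v,tri(u,v))
u,_=blob(a,'black',(158,299),8);print(u)
s=read_state();print(s["eef_pos"],s["force"],s["clock"])
cv2.imwrite("pics/s3.png",b[:,:,::-1])
```

```text
[335.52136752 125.54700855] [181.78723404 254.05319149] [509.32063304 239.72574454 121.01960185]
[158.10169492 299.53672316]
[509.79459004 238.15859993 258.90579126] [ 0.44333081  0.05313245 -0.17965371] 8.925
```

View pics/s3.png

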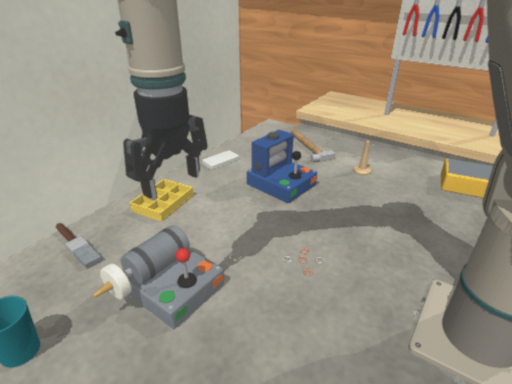

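The red lever is upright again: its knob is at (182,254), as at the start. The mill's black lever hasn't moved, and the gripper is well clear above.

```bash
python3 -c "
from cell import *
print(finish_job())"
```

```text
the job is handed in; nothing more can be done
None
```

The red-knobbed lever was tilted to about 0.45–0.48 rad towards green and held for over 2 s. It then came back upright by itself, the gripper cleared away, the mill lever was left untouched, and the job is handed in (no verdict was returned).

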